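# Slide back the tap-box cover and push the red gas tap shut

### The job

Push the white cover of the grey tap box on the lab bench all the way back to uncover the two gas taps, then push the handle with the red sleeve shut, right round to its stop so that it stands across its pipe. Slide the cover, do not lift it: it stays lying on its box. Leave the handle with the blue sleeve as it is, and do not disturb the bottle, the flask or the blue box of pipette tips standing near.

Things in the scene. Friction and masses are not known exactly. Their poses are not given: they have to be found in the camera images.
- tap_box: Grey box fixed on the bench, 280 x 280 x 60 mm. Origin: centre of its underside; x axis runs front (robot side) to back; yaw varies to 0.4 rad. Box frame: open bay x -128 to -6, y +-125, floor z 4 mm; behind it a closed deck at z 60. Cover slides on the side walls (tops z 60) between 5 mm rails at y +-135 to 140, up to z 70; back stop face x +134, up to z 70; front lip x -140, z 65
- cover: Loose white plate 132 (x) x 265 (y) x 6 mm, 0.25 to 0.5 kg, between the box's rails, hiding the taps; origin: centre of its underside, z 60 mm above the bench; axes as the box's. Slides along box x, resistance 1 to 4 N. Origin starts at box x -68 to -55 mm; fully back against the stop it is at +68
- tab (a point): Middle of the top edge of the cover's black upright push tab, 8 (x) x 80 (y) x 18 mm high, 84 mm above the bench; at x -18, y 0 mm in the cover frame
- red_handle (a joint): Angle of the red-sleeved handle (rad). 0 = open: from the pivot it points to the box's front (box -x), along its pipe. Grows turning clockwise seen from above, by way of box +y; 1.571 = shut, at the stop, pointing to box +y, across the pipe. Starts at 0 to 0.2. Stiff: about 0.12 N m (2 to 5 N at the sleeve); stays where it is left
- red_pivot (a point): On the vertical pivot axis of the red-sleeved handle, at the handle's mid height, 44 mm above the bench. In the box frame at x -35 mm and either y -60 or y +55 mm (red and blue swap places from start to start; the blue one has the other place)
- red_end (a point): Middle of the free end of the red-sleeved handle, 62 mm from the pivot. A level bar; the red sleeve, 16 mm wide, covers 24 to 62 mm from the pivot, 36 to 54 mm above the bench. Under it a copper pipe runs along box x, top 27 mm above the bench. Both valves are alike but for the sleeve's colour
- blue_end (a point): Middle of the free end of the blue-sleeved handle, 62 mm from its pivot; same shape and height as the red one; starts open or nearly so (0 to 0.2 rad). To be left as it is
- reagent_bottle: Loose white jar with red cap, diameter 60, 90 mm high, standing on the bench to the left (+y) of the box; origin at the centre of its underside. Leave alone
- amber_flask: Loose amber conical flask, diameter 68, 92 mm high, on the bench to the right (-y) of the box; origin at the centre of its underside. Leave alone
- tip_box: Loose blue pipette-tip box with clear lid, 75 x 110 x 60 mm high, on the bench beside the box; origin at the centre of its underside. Leave alone

How it is judged:
On the way, in this order (a step that is already met when the one before it is completed fails the run):
1. the cover is pushed back, uncovering the bay (x of cover in the frame of tap_box above 0.055 m), for 0.2 s.
2. the red-sleeved handle is shut (value of joint red_handle above 1.45 rad), for 0.2 s.
At the end, for the whole second after the job is handed in: The cover lies flat on the box within 13 mm of the back stop and at rest, the red-sleeved handle is within 0.12 rad of its shut stop, the blue-sleeved handle's end has moved less than 12 mm, and the bottle, flask and tip box stand upright within 30 mm of where they were (x of cover in the frame of tap_box above 0.055 m and z of cover in the frame of tap_box below 0.064 m and angle between cover's own z axis and vertical below 0.03 rad and value of joint red_handle above 1.45 rad and distance of blue_end from where it was at the start of the episode below 0.012 m and linear speed of cover below 0.01 m/s and distance of each of reagent_bottle, amber_flask, tip_box from where it was at the start of the episode below 0.03 m and angle between each of reagent_bottle, amber_flask, tip_box's own z axis and vertical below 0.2 rad); the robot touches nothing.
It fails at once if the cover is lifted more than 12 mm or tipped (z of cover in the frame of tap_box above 0.072 m or angle between cover's own z axis and vertical above 0.15 rad).
It fails at once if the blue-sleeved handle is moved (its end by more than 12 mm) (distance of blue_end from where it was at the start of the episode above 0.012 m).
It fails at once if a bystander is moved by more than 30 mm, lifted or tipped (distance of any of reagent_bottle, amber_flask, tip_box from where it was at the start of the episode above 0.03 m or angle between any of reagent_bottle, amber_flask, tip_box's own z axis and vertical above 0.3 rad).
It also fails if it takes over 48 s, if anything falls off the work surface, if the arm or the gripper's body presses on something with over 40 N, if the wrist force passes 120 N, or if a joint passes its speed limit or range.

### The arm

A 6-joint arm with a two-finger parallel gripper is mounted at the origin on the work surface. World frame = base frame: x ahead of the robot, y to its left, z up, the work surface at z = 0. Lengths are in m, angles in rad, forces in N, time in s.
With the tool pointing down it reaches from about 0.275 to 0.75 m from the base axis. Payload 10.2 kg.
Tool frame: the origin (TCP) lies where the fingers leave the gripper's body, on its centre line; the fingertips stand 64 mm ahead of it and the grasp point (between the pads) lies 45 mm ahead of it; x points along the fingers, y is the direction in which the jaws open and shut, and the axes are right-handed (so a half turn about x gives the same grasp; the last joint's range is limited). The gripper opens to 88 mm and grips with 3 to 60 N. Pads are 18 mm wide; open, the fingers measure 123 mm over their backs; the gripper's body (75 mm by 187 mm) begins 45 mm behind the grasp point.
Start: joints at [-1.497, 0.313, 1.498, -0, 1.331, -0.223], TCP at [0.154, -0.502, 0.303] pointing down, gripper open.
Joint ranges: [-2.94, 2.94], [-0.97, 2.17], [0.19, 2.56], [-1.23, 4.37], [0.02, 3.11], [-2.88, 2.88]. Speed limits (rad/s): [2.39, 2.39, 3.01, 3.14, 3.14, 3.14].

### API

Orientations are given as a unit quaternion [x, y, z, w].
In Python, from bench import robot, vision, masks_of, mark_of gives the robot as it stands.
- The arm moves only by the shell command python3 -m creep 'ROWS' [OPENING] [FORCE]. ROWS is JSON, a list that holds one entry, the list of rows, each a list of 4 numbers: the shift along the tool's x, y, z in mm, then the turn about the tool's x in degrees. A call has 1 to 8 rows; each row shifts and turns the commanded pose from where the row before left it, along the tool's axes as they then stand; what a row does not reach is not made up. A row lasts 1/8 s, in which the tool goes at most 62.5 mm and 10.7 degrees, less where a joint would pass 70% of its speed; a pose out of reach is approached as far as the arm can. A call is refused whole if a number of a shift passes 62.5 or a number of a turn 10.7, either way. A call with a gripper value outside its range is refused whole. OPENING is the opening, from 0 (shut) to 1 (fully open), set as the call begins (- or left out, the last holds). The fingers move at their own pace and stop on an object; FORCE is the grip in N (left out, the last holds). Time passes only in rows, so rows that do not move let the fingers close. It gives the time, the measured TCP pose, the force and the opening at its end, in the units of the state.
- robot.get_obs(): the state, without advancing time (a new reading comes with each control period).
- vision.read_camera(name): name is "scene" or "side" or "wrist"; returns a dict with "img" (480x640x3 uint8, red, green, blue), "fov_y" (degrees; the focal length in pixels is half the picture's height over the tangent of half this angle, whatever the lens; pixels are square), "cx", "cy" (the principal point, pixels), "k1" (the pictures are not rectified: a ray, as slopes to the right and down, at radius r is drawn at 1 + k1 r^2 times it, then the intrinsics apply), "world_to_cam" (4x4, takes a point from world to camera coordinates). Camera axes: x right, y up, looking along -z (the intrinsics and any distortion apply to the point x, -y, -z); pixel columns grow to the right and rows downward; lengths in m; the calibration is good to about 2 mm. A picture is of the moment at which its call begins. There is no depth.
- robot.close_job(): hands the job in, once; it reports no verdict.
Trained networks look in a picture, given as the dict that the camera call returned (one of the last four; its "shot" number tells which), for a name from the list of things; names that differ only in an ending like _2 or _b are one class to them, and where a whole thing is asked for, a point or a joint stands for the part that bears it (a point fixed in the world has none). Each returns a list of dicts, best first, with "confidence" (0 to 1); they miss things now and then, are a little off and sometimes report something else, mostly with a low value. They report only what shows in the picture. A call takes as long as a camera call.
- masks_of(picture, target): "pixels" (480x640 bool, what is visible of it) and "at" ([column, row] in pixels, amid what is visible of it).
- mark_of(picture, target): "at" ([column, row] in pixels: a listed point, or the origin of a listed thing).
The state is a dict: "clock": time; "joint_positions": joint angles; "dq": joint speeds; "effort": joint torques, N m; "tool_pos": TCP position; "eef_rot": TCP orientation; "contact_force": force on the tool from outside, world axes, zero at the start; "torque": the same for the moment, N m; "width": finger opening in m.
Only numpy, scipy, OpenCV 4.12 (cv2) and the standard library are available. Lean on these libraries where they do the work, as an engineer would, in place of code of your own. Each camera call takes 0.05 s, during which the arm holds its last target. There are 200 camera calls.

## Working session

There is one attempt and no reset: what is moved stays moved. The work goes in short steps, Python scripts to look and compute and a shell command to move; the robot and the scene stay as the last step left them, time stands still between calls to the robot, and variables do not carry over. Pictures are saved under pics/ and viewed, about 8 in all and at most 12, crops included, and the job is handed in when it is done.

```bash
mkdir -p pics; ls; cat > h.py <<'E'
import numpy as np, cv2
from bench import robot, vision, masks_of, mark_of
from scipy.spatial.transform import Rotation as R
def ray(c,uv):
    f=240/np.tan(np.radians(c["fov_y"])/2)
    d=np.array([(uv[0]-c["cx"])/f,(uv[1]-c["cy"])/f]); u=d.copy()
    for _ in range(30): u=d/(1+c["k1"]*(u@u))
    M=np.array(c["world_to_cam"]); Rm=M[:3,:3]
    return -Rm.T@M[:3,3], Rm.T@np.array([u[0],-u[1],-1])
def atz(c,uv,z):
    o,d=ray(c,uv); return o+d*(z-o[2])/d[2]
def proj(c,p):
    f=240/np.tan(np.radians(c["fov_y"])/2)
    M=np.array(c["world_to_cam"]); q=M[:3,:3]@np.array(p)+M[:3,3]
    u=np.array([q[0],-q[1]])/-q[2]; u=u*(1+c["k1"]*(u@u)); return u*f+[c["cx"],c["cy"]]
def state():
    o=robot.get_obs(); print("t",o["clock"],"pos",np.round(o["tool_pos"],4),"F",np.round(o["contact_force"],1),"w",o["width"])
    r=R.from_quat(o["eef_rot"]).as_matrix(); print(np.round(r,3)); return o,r
E
python3 - <<'E'
from h import *
state()
Z={"tap_box":0,"cover":.06,"tab":.084,"reagent_bottle":0,"amber_flask":0,"tip_box":0}
ims=[]
for n in ["scene","side"]:
    c=vision.read_camera(n); im=cv2.cvtColor(c["img"],cv2.COLOR_RGB2BGR).copy()
    for t,z in Z.items():
        for m in mark_of(c,t)[:1]:
            print(n,t,round(m["confidence"],2),np.round(m["at"]),np.round(atz(c,m["at"],z),4))
    cv2.imwrite(f"pics/{n}0.png",im)
E
```

```text
pics
t 0.0 pos [ 0.1535 -0.5019  0.3022] F [ 0.7 -0.2 -0.1] w 0.08859116931760713
[[-0.     0.292 -0.956]
 [ 0.001 -0.956 -0.292]
 [-1.    -0.001 -0.   ]]
scene tap_box 0.7 [314. 270.] [0.575  0.0202 0.    ]
scene cover 0.82 [345. 231.] [0.5013 0.0101 0.06  ]
scene tab 0.85 [351. 222.] [0.491  0.0123 0.084 ]
scene reagent_bottle 0.84 [375. 385.] [0.6028 0.2625 0.    ]
scene amber_flask 0.57 [241. 196.] [ 0.6136 -0.2161  0.    ]
scene tip_box 0.75 [436. 336.] [0.4628 0.2477 0.    ]
side tap_box 0.91 [303. 270.] [0.573  0.0078 0.    ]
side cover 0.84 [333. 254.] [0.5092 0.0052 0.06  ]
side tab 0.71 [343. 247.] [0.4898 0.0046 0.084 ]
side reagent_bottle 0.67 [225. 363.] [0.6103 0.2675 0.    ]
side amber_flask 0.63 [320. 206.] [ 0.618  -0.2296  0.    ]
side tip_box 0.9 [312. 378.] [0.4635 0.2445 0.    ]
```

View pics/scene0.png

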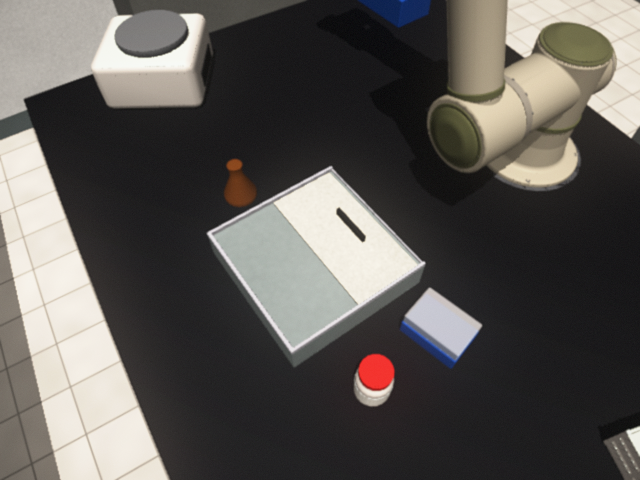

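```bash
python3 - <<'E'
from h import *
# fit box/cover yaw from mask of cover (white top at z .066) in both cameras
for n in ["scene","side"]:
    c=vision.read_camera(n)
    m=masks_of(c,"cover")[0]; ys,xs=np.nonzero(m["pixels"])
    P=np.array([atz(c,p,.066)[:2] for p in np.c_[xs,ys][::3]]).astype(np.float32)
    print(n,m["confidence"],len(P),cv2.minAreaRect(P*1000),np.round(cv2.boxPoints(cv2.minAreaRect(P*1000))))
    m=masks_of(c,"tab")[0]; ys,xs=np.nonzero(m["pixels"]); print("tabmask",len(xs),m["at"])
    m=masks_of(c,"tap_box")[0]; ys,xs=np.nonzero(m["pixels"]); print("box",len(xs),m["at"],xs.min(),xs.max(),ys.min(),ys.max())
E
```

```text
scene 0.85 2995 ((509.35443115234375, 11.914337158203125), (137.7871856689453, 269.3255920410156), 4.10032844543457) [[ 431.  141.]
 [ 450. -127.]
 [ 588. -117.]
 [ 568.  151.]]
tabmask 8642 [342.8, 235.4]
box 15498 [291.8, 279.6] 208 424 167 365
side 0.69 2061 ((509.94049072265625, 8.867286682128906), (135.14382934570312, 264.0018005371094), 4.295942783355713) [[ 433.  135.]
 [ 452. -128.]
 [ 587. -118.]
 [ 567.  146.]]
tabmask 5987 [335.1, 257.9]
box 11458 [275.7, 268.4] 205 382 198 338
```

View pics/side0.png

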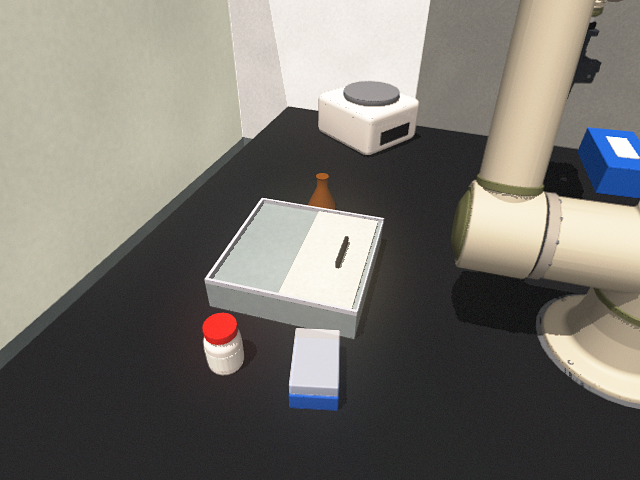

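The cover's front edge and tab (scene ≈ 351,222; side ≈ 343,247) face the robot. Bottle and tip box stand on the +y side and the flask on the −y side. The cover measures 132–138 × 264–269 mm, against 132 × 265 given. Box yaw is about 4.2°, cover at about (0.5095, 0.010) and tab at about (0.491, 0.009).

```bash
python3 -m creep '[[[0,0,0,6.4],[0,0,0,6.4],[10,-48,-34,0],[10,-48,-34,0],[10,-48,-34,0],[10,-48,-34,0],[10,-48,-34,0],[10,-48,-34,0]]]' 0.35; python3 -m creep '[[[10,-48,-34,0],[10,-48,-34,0],[10,-48,-34,0],[10,-48,-34,0],[0,0,0,0]]]'; python3 -c "
from h import *
o,r=state()
b=np.array([.9973,.073,0]);tab=np.array([.4915,.009,.084])
t=tab-b*.030; t[2]=.135
print(1000*r.T@(t-o['tool_pos']))"
```

```text
clock: 2.1
tool_pos: [0.3365, -0.1982, 0.2427]
eef_rot: [0.707, 0.026, -0.706, 0.026]
contact_force: [0.9, -0.5, 0.0]
width: 0.0312
clock: 2.72
tool_pos: [0.458, 0.0044, 0.202]
eef_rot: [-0.706, -0.028, 0.707, -0.028]
contact_force: [-0.3, -0.0, 0.6]
width: 0.0309
t 2.725 pos [0.458  0.0044 0.202 ] F [-0.3 -0.   0.6] w 0.030908272361870215
[[-0.001  0.079 -0.997]
 [ 0.001 -0.997 -0.079]
 [-1.    -0.001  0.001]]
[66.99843311 -2.03911998 -3.78640409]
```

```bash
python3 -m creep '[[[30,-2,0,0],[30,0,0,0],[6,0,0,0],[0,0,0,0]]]'; python3 -m creep '[[[0,0,-10,0],[0,0,-10,0],[0,0,-10,0],[0,0,-10,0],[0,0,-10,0],[0,0,0,0]]]'; python3 - <<'E'
from h import *
o,r=state()
c=vision.read_camera("side"); cv2.imwrite("pics/side1.png",cv2.resize(c["img"][150:350,180:440,::-1],None,fx=3,fy=3))
for n in ["side","scene"]:
    c=vision.read_camera(n)
    for t,z in [("cover",.06),("tab",.084)]:
        for m in mark_of(c,t)[:1]: print(n,t,m["confidence"],atz(c,m["at"],z))
E
```

```text
clock: 3.22
tool_pos: [0.4574, 0.003, 0.1374]
eef_rot: [0.707, 0.026, -0.706, 0.026]
contact_force: [0.3, -0.1, -0.6]
width: 0.0307
clock: 3.98
tool_pos: [0.508, 0.0073, 0.1369]
eef_rot: [0.707, 0.026, -0.706, 0.026]
contact_force: [-0.7, 0.2, 0.1]
width: 0.0306
t 3.975 pos [0.508  0.0073 0.1369] F [-0.7  0.2  0.1] w 0.030622280751160757
[[ 0.001  0.074 -0.997]
 [-0.    -0.997 -0.074]
 [-1.     0.    -0.001]]
side cover 0.56 [0.54088982 0.01294652 0.06      ]
side tab 0.57 [0.52211652 0.01164378 0.084     ]
scene cover 0.85 [0.54091597 0.00971369 0.06      ]
scene tab 0.9 [0.52644312 0.01098102 0.084     ]
```

View pics/side1.png

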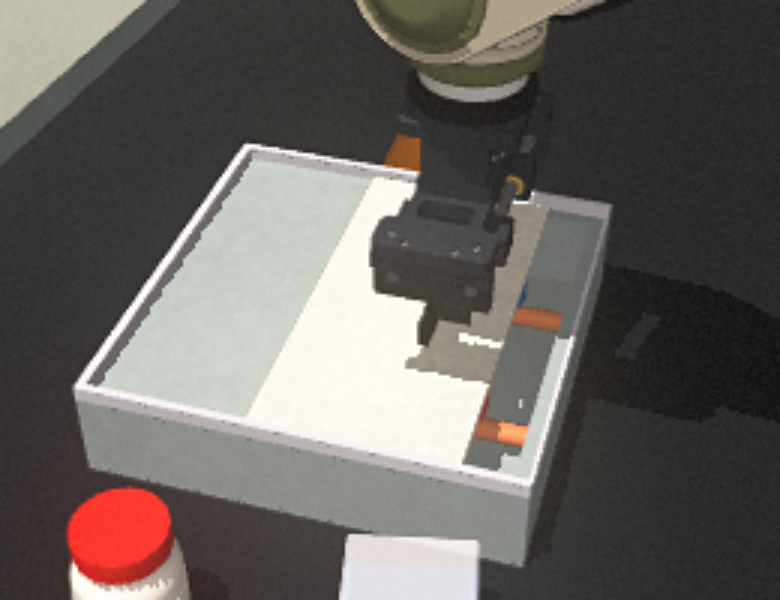

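The cover slides squarely, about 31 mm so far. Red shows at (485,410) on the +y side and blue at (522,295) on the −y side. About 100 mm is left.

```bash
python3 -m creep '[[[0,0,-12,0],[0,0,-12,0],[0,0,-12,0],[0,0,-12,0],[0,0,-12,0],[0,0,-12,0],[0,0,-10,0],[0,0,-5,0]]]'; python3 -m creep '[[[0,0,-4,0],[0,0,-4,0],[0,0,-4,0],[0,0,0,0]]]';  python3 - <<'E'
from h import *
o,r=state()
for n in ["side","scene"]:
    c=vision.read_camera(n)
    for t,z in [("cover",.06),("tab",.084),("red_end",.045),("red_pivot",.044),("blue_end",.045)]:
        for m in mark_of(c,t)[:1]: print(n,t,m["confidence"],atz(c,m["at"],z))
E
```

```text
clock: 5.32
tool_pos: [0.5944, 0.0137, 0.1366]
eef_rot: [-0.706, -0.026, 0.707, -0.026]
contact_force: [-5.7, -0.3, 3.1]
width: 0.0309
clock: 5.82
tool_pos: [0.6064, 0.0145, 0.1368]
eef_rot: [0.707, 0.026, -0.706, 0.026]
contact_force: [-0.2, -0.6, 0.1]
width: 0.0312
t 5.825 pos [0.6064 0.0145 0.1368] F [-0.2 -0.6  0.1] w 0.031159857199656693
[[ 0.001  0.073 -0.997]
 [-0.    -0.997 -0.073]
 [-1.     0.    -0.001]]
side cover 0.68 [0.44615469 0.28375716 0.06      ]
side tab 0.82 [0.62485583 0.01793093 0.084     ]
side red_end 0.82 [0.47282629 0.07169849 0.045     ]
side red_pivot 0.95 [0.53489643 0.06894445 0.044     ]
side blue_end 0.58 [ 0.4849848  -0.03418994  0.045     ]
scene cover 0.67 [0.63543335 0.01867293 0.06      ]
scene tab 0.82 [0.62280149 0.01965353 0.084     ]
scene red_end 0.87 [0.46180217 0.06241912 0.045     ]
scene red_pivot 0.73 [0.53345403 0.07311936 0.044     ]
scene blue_end 0.51 [ 0.48040502 -0.04368081  0.045     ]
```

Push on gently until the stop is felt, then back off and rise.

```bash
python3 -m creep '[[[0,0,-2,0],[0,0,-2,0],[0,0,0,0]]]'; python3 -m creep '[[[0,0,-2,0],[0,0,-2,0],[0,0,0,0]]]'
```

```text
clock: 6.8
tool_pos: [0.6085, 0.0149, 0.1367]
eef_rot: [-0.705, -0.026, 0.709, -0.026]
contact_force: [-12.1, -0.5, 8.1]
width: 0.031
clock: 7.18
tool_pos: [0.6094, 0.015, 0.1367]
eef_rot: [-0.701, -0.026, 0.712, -0.026]
contact_force: [-37.8, -3.6, 22.4]
width: 0.0311
```

The stop is felt (38 N). Now back off, rise clear to the front, and look at the taps.

```bash
python3 -m creep '[[[0,0,8,0],[0,0,10,0],[-40,0,10,0],[-50,0,20,0],[-20,0,50,0],[0,0,50,0],[0,0,45,0],[0,0,0,0]]]' 0; python3 - <<'E'
from h import *
o,r=state()
for n in ["side","scene"]:
    c=vision.read_camera(n)
    if n=="scene": cv2.imwrite("pics/scene2.png",cv2.resize(c["img"][150:370,190:450,::-1],None,fx=3,fy=2.7))
    for t,z in [("cover",.06),("tab",.084),("red_end",.045),("red_pivot",.044),("blue_end",.045)]:
        for m in mark_of(c,t)[:2]: print(n,t,round(m["confidence"],2),np.round(m["at"]),np.round(atz(c,m["at"],z),4))
    b=np.array([.9973,.073,0]);y=np.array([-.073,.9973,0]);O=np.array([.572,.012,0])
    for p in [(-35,55,44),(-97,55,45)]: print(proj(c,O+b*p[0]/1e3+y*p[1]/1e3+[0,0,p[2]/1e3]))
E
```

```text
clock: 8.18
tool_pos: [0.4195, 0.0011, 0.247]
eef_rot: [0.707, 0.026, -0.706, 0.026]
contact_force: [-0.0, -0.2, 0.9]
width: 0.0002
t 8.175 pos [0.4195 0.0011 0.247 ] F [-0.  -0.2  0.9] w 0.0002118526142393866
[[ 0.001  0.073 -0.997]
 [-0.    -0.997 -0.073]
 [-1.     0.    -0.   ]]
side cover 0.96 [270. 241.] [0.643 0.011 0.06 ]
side tab 0.75 [278. 234.] [0.6245 0.0109 0.084 ]
side tab 0.24 [339. 286.] [0.4643 0.1095 0.084 ]
side red_end 0.86 [344. 286.] [0.4677 0.0675 0.045 ]
side red_pivot 0.64 [311. 276.] [0.5345 0.0629 0.044 ]
side red_pivot 0.16 [303. 271.] [0.5534 0.0559 0.044 ]
side blue_end 0.59 [354. 252.] [ 0.4773 -0.0324  0.045 ]
[311.15656413 276.55390067]
[342.92854961 282.60005699]
scene cover 0.65 [285. 267.] [0.6332 0.0193 0.06  ]
scene tab 0.57 [291. 258.] [0.6211 0.0223 0.084 ]
scene red_end 0.72 [379. 247.] [0.4618 0.0637 0.045 ]
scene red_pivot 0.73 [352. 266.] [0.5253 0.0718 0.044 ]
scene blue_end 0.71 [339. 212.] [ 0.4806 -0.0441  0.045 ]
[346.49766344 265.00649647]
[373.3691892  247.82365329]
```

View pics/scene2.png

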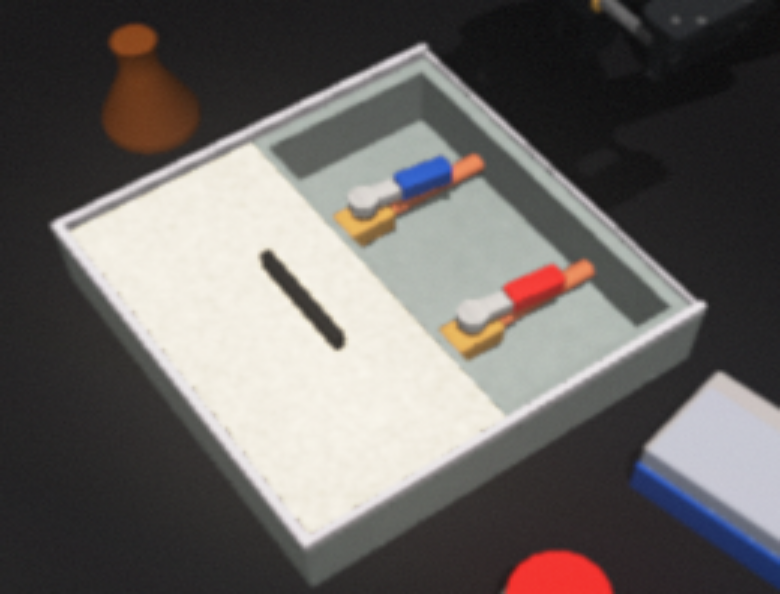

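Bay uncovered and cover fully back. The red handle (540,285 in the crop) lies along its pipe on the +y side, and the blue one is at (425,175). Plan the arc.

```bash
python3 - <<'E'
from h import *
o,r=state()
P=np.array([.5325,.0655]);bx=np.array([.9973,.073]);by=np.array([-.073,.9973])
pts=[("above",-40,-34,.135),("in",-40,-34,.098)]
for d in (0,5,15,25,35,45,55,65,75,85,90,93):
    t=np.radians(d);s,c=np.sin(t),np.cos(t);h=8+9*s+17.5*c
    pts.append((d,-40*c-h*s,40*s-h*c,.098))
p=o["tool_pos"]
for n,x,y,z in pts:
    q=np.r_[P+bx*x/1e3+by*y/1e3,z]; print(n,np.round([x,y],1),np.round(q,4),np.round(1000*r.T@(q-p),1)); p=q
E
```

```text
t 8.775 pos [0.4215 0.0009 0.2466] F [-0.1  0.4 -0.2] w 0.0001297569991671362
[[-0.     0.073 -0.997]
 [ 0.    -0.997 -0.073]
 [-1.    -0.     0.   ]]
above [-40 -34] [0.4951 0.0287 0.135 ] [111.6 -22.2 -75.4]
in [-40 -34] [0.4951 0.0287 0.098 ] [37.  0. -0.]
0 [-40.  -25.5] [0.4945 0.0371 0.098 ] [ 0.  -8.5 -0. ]
5 [-42.1 -22.6] [0.4921 0.0399 0.098 ] [ 0.  -2.9  2.1]
15 [-45.7 -16. ] [0.4881 0.0463 0.098 ] [ 0.  -6.7  3.6]
25 [-47.9  -8.2] [0.4853 0.0539 0.098 ] [ 0.  -7.8  2.3]
35 [-48.5   0.4] [0.4841 0.0624 0.098 ] [ 0.  -8.6  0.6]
45 [-47.2   9.4] [0.4848 0.0714 0.098 ] [ 0.  -9.  -1.3]
55 [-43.8  18.2] [0.4875 0.0804 0.098 ] [ 0.  -8.8 -3.4]
65 [-38.3  26.3] [0.4924 0.0889 0.098 ] [ 0.  -8.1 -5.5]
75 [-30.9  33.1] [0.4993 0.0963 0.098 ] [-0.  -6.8 -7.4]
85 [-21.9  38.2] [0.5079 0.102  0.098 ] [-0.  -5.1 -8.9]
90 [-17.  40.] [0.5126 0.1042 0.098 ] [-0.  -1.8 -4.9]
93 [-14.   40.8] [0.5156 0.1052 0.098 ] [-0.  -0.8 -3. ]
```

```bash
python3 -m creep '[[[20,-11,-38,0],[20,-11,-37,0],[35,0,0,0],[36,0,0,0],[20,0,0,0],[17,0,0,0],[0,0,0,0]]]'; python3 -m creep '[[[0,-8,0,0],[0,-3,2,0],[0,-7,4,0],[0,-8,2,0],[0,-9,1,0],[0,0,0,0]]]'; python3 - <<'E'
from h import *
o,r=state()
for n in ["side","scene"]:
    c=vision.read_camera(n)
    if n=="scene": cv2.imwrite("pics/scene3.png",cv2.resize(c["img"][150:370,190:450,::-1],None,fx=3,fy=2.7))
    for t,z in [("tab",.084),("red_end",.045),("blue_end",.045)]:
        for m in mark_of(c,t)[:1]: print(n,t,round(m["confidence"],2),np.round(m["at"]),np.round(atz(c,m["at"],z),4))
E
```

```text
clock: 9.65
tool_pos: [0.4941, 0.0285, 0.0979]
eef_rot: [-0.706, -0.026, 0.707, -0.026]
contact_force: [-0.4, 0.8, 0.2]
width: 0.0008
clock: 10.4
tool_pos: [0.4827, 0.0633, 0.0987]
eef_rot: [-0.706, -0.026, 0.707, -0.026]
contact_force: [-0.2, 1.0, 1.0]
width: 0.0
t 10.4 pos [0.4827 0.0633 0.0987] F [-0.2  1.   1. ] w 4.312226273610982e-05
[[-0.001  0.074 -0.997]
 [ 0.    -0.997 -0.074]
 [-1.    -0.     0.001]]
side tab 0.71 [277. 235.] [0.6238 0.0155 0.084 ]
side red_end 0.37 [334. 294.] [0.478 0.094 0.045]
scene tab 0.95 [290. 259.] [0.6237 0.0217 0.084 ]
scene red_end 0.88 [386. 259.] [0.4645 0.0915 0.045 ]
scene blue_end 0.7 [343. 210.] [ 0.4711 -0.0434  0.045 ]
```

View pics/scene3.png

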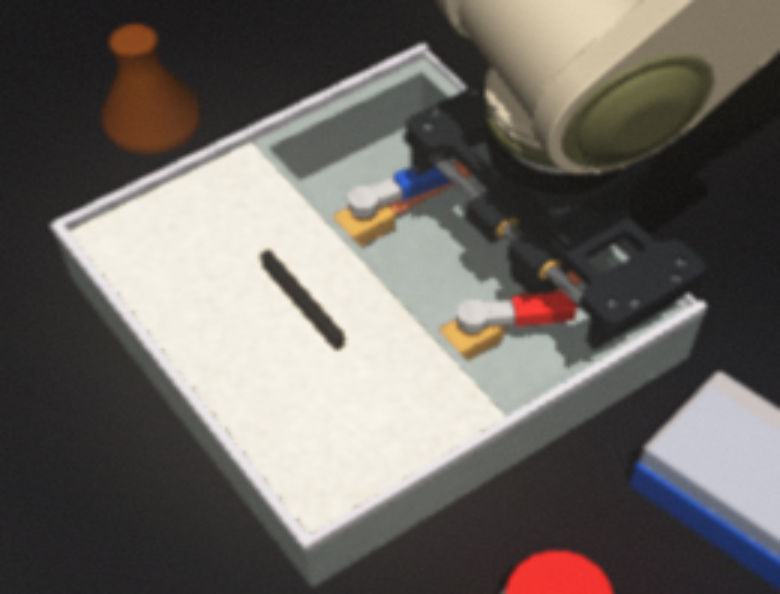

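The red handle (545,305) is turning, now at about 30°; blue and cover are untouched. Continue round the arc.

```bash
python3 -m creep '[[[0,-9,-1,0],[0,-9,-3,0],[0,-8,-6,0],[0,-7,-7,0],[0,-5,-9,0],[0,0,0,0]]]'; python3 -m creep '[[[0,-1,-5,0],[0,0,-3,0],[0,0,-2,0],[0,0,0,0]]]'; python3 - <<'E'
from h import *
o,r=state()
for n in ["side","scene"]:
    c=vision.read_camera(n)
    for t,z in [("red_end",.045),("blue_end",.045)]:
        for m in mark_of(c,t)[:1]: print(n,t,round(m["confidence"],2),np.round(m["at"]),np.round(atz(c,m["at"],z),4))
E
```

```text
clock: 11.55
tool_pos: [0.5067, 0.103, 0.0986]
eef_rot: [0.707, 0.026, -0.706, 0.026]
contact_force: [0.3, 0.1, -0.2]
width: 0.0003
clock: 12.05
tool_pos: [0.5134, 0.1044, 0.0984]
eef_rot: [-0.703, -0.026, 0.71, -0.026]
contact_force: [-18.9, 0.1, 12.5]
width: 0.0001
t 12.05 pos [0.5134 0.1044 0.0984] F [-18.9   0.1  12.5] w 0.00010571171418089067
[[-0.009  0.074 -0.997]
 [ 0.    -0.997 -0.074]
 [-1.    -0.001  0.009]]
side blue_end 0.65 [354. 248.] [ 0.48   -0.0463  0.045 ]
scene red_end 0.93 [371. 289.] [0.5236 0.129  0.045 ]
scene blue_end 0.57 [339. 210.] [ 0.4779 -0.0465  0.045 ]
```

The stop is felt (19 N at the 90° position). Retreat and check.

```bash
python3 -m creep '[[[0,0,6,0],[0,2,10,0],[-40,5,5,0],[-50,10,0,0],[-50,20,40,0],[0,30,50,0],[0,20,40,0],[0,0,0,0]]]'; python3 - <<'E'
from h import *
o,r=state()
for n in ["side","scene"]:
    c=vision.read_camera(n)
    if n=="scene": cv2.imwrite("pics/scene4.png",cv2.resize(c["img"][150:420,180:490,::-1],(780,600)))
    for t,z in [("cover",.06),("tab",.084),("red_pivot",.044),("red_end",.045),("blue_end",.045),("reagent_bottle",0),("amber_flask",0),("tip_box",0)]:
        for m in mark_of(c,t)[:1]: print(n,t,round(m["confidence"],2),np.round(m["at"]),np.round(atz(c,m["at"],z),4))
E
```

```text
clock: 13.35
tool_pos: [0.3729, 0.0071, 0.2355]
eef_rot: [0.707, 0.025, -0.706, 0.025]
contact_force: [0.0, 0.7, -0.1]
width: 0.0006
t 13.35 pos [0.3729 0.0071 0.2355] F [ 0.   0.7 -0.1] w 0.0005510750914006074
[[ 0.001  0.071 -0.998]
 [-0.    -0.998 -0.071]
 [-1.     0.    -0.001]]
side tab 0.86 [278. 234.] [0.6217 0.0133 0.084 ]
side red_pivot 0.7 [310. 276.] [0.5352 0.0632 0.044 ]
side red_end 0.49 [278. 234.] [ 0.6454 -0.0338  0.045 ]
side reagent_bottle 0.9 [224. 363.] [0.611  0.2684 0.    ]
side amber_flask 0.79 [320. 208.] [ 0.6148 -0.2189  0.    ]
side tip_box 0.81 [316. 379.] [0.4574 0.2437 0.    ]
scene cover 0.76 [283. 269.] [0.6385 0.0213 0.06  ]
scene tab 0.59 [291. 256.] [0.6194 0.0182 0.084 ]
scene red_pivot 0.69 [350. 267.] [0.5294 0.0715 0.044 ]
scene red_end 0.69 [371. 287.] [0.5205 0.1246 0.045 ]
scene blue_end 0.75 [340. 210.] [ 0.4765 -0.047   0.045 ]
scene reagent_bottle 0.6 [370. 385.] [0.6091 0.2571 0.    ]
scene amber_flask 0.65 [241. 193.] [ 0.6104 -0.2218 -0.    ]
scene tip_box 0.88 [434. 332.] [ 0.4607  0.2397 -0.    ]
```

View pics/scene4.png

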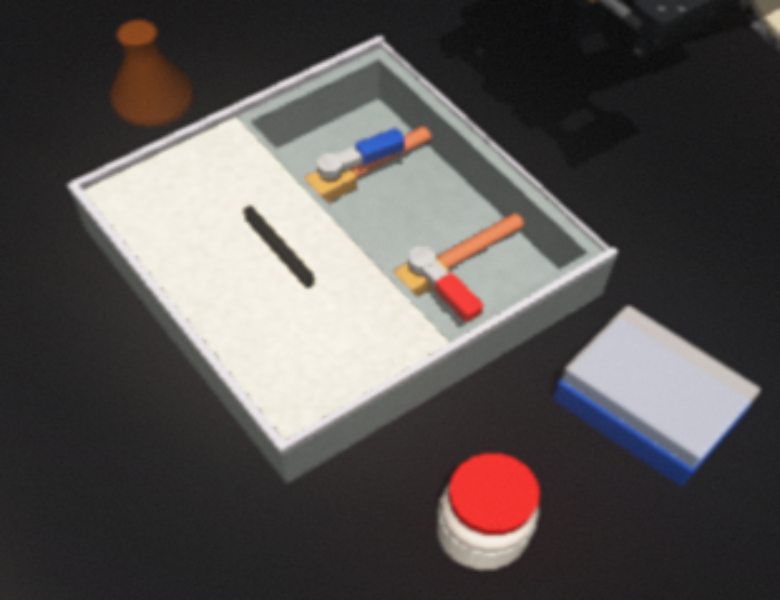

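The picture shows the red handle (422,258 → 466,303) parallel to the cover's front edge, so it stands across its pipe. The cover lies flat against the back stop, and blue and the bystanders are unchanged. Handing in.

```bash
python3 -c "
from bench import robot
print(robot.close_job())"
```

```text
the job is handed in; nothing more can be done
None
```

I slid the cover back by its tab until it hit the stop (38 N felt). Then I lowered the closed fingers into the bay and pushed the red handle round to its stop (19 N felt). The arm was clear of everything when I handed in, at about 14 s of the 48 s allowed. The hand-in gives no verdict.

**Last checks:**
- **Cover:** in the last picture it lies flat and square against the back stop. The tab measured x of about 0.620 m, against about 0.622 m expected.
- **Red handle:** in the picture it stands parallel to the cover's front edge, so across its pipe. The red pivot and end points found in the scene camera put it about 5° short of 90°. That is within their scatter of several mm and still inside the 0.12 rad (7°) allowance. I relied on the felt stop and the picture.
- **Blue handle:** it looks unmoved in the pictures. The scene camera's estimates of its end differ by up to about 5 mm between before and after.
- **Bystanders:** the bottle, flask and tip box stand upright. Each measured within about 11 mm of where it started, which is the detector's noise.

**Checks that failed:** in the last side picture the network reported the red end at the cover's tab, and it found neither the blue end nor the cover. I ignored the red-end report and used the scene camera for all three.

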